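Sort the washed cutlery into its boxes

ROBOT

A 6-joint arm with a two-finger parallel gripper is mounted at the origin on the work surface. World frame = base frame: x ahead of the robot, y to its left, z up, the work surface at z = 0. Lengths are in m, angles in rad, forces in N, time in s.
With the tool pointing down it reaches from about 0.375 to 0.9 m from the base axis. Payload 3.1 kg.
Tool frame: the origin (TCP) lies midway between the tips of the shut fingers; the grasp point (between the pads) lies robot.grip_depth behind it (robot.grip_depth is the distance from the TCP to the grasp point, in m); z points along the fingers, y is the line along which they close (so a half turn about z gives the same grasp; the last joint's range is limited). The gripper opens to 87 mm and grips with 3 to 60 N. Pads are 19 mm wide; open, the fingers measure 117 mm over their backs; the gripper's body (75 mm by 190 mm) begins 51 mm behind the grasp point.
Start: joints at [0.946, 0.527, 1.433, -0, 1.181, -0.178], TCP at [0.27, 0.564, 0.223] pointing down, gripper open.
Joint ranges: [-3.08, 3.08], [-0.75, 2.2], [0.22, 2.44], [-1.43, 4.57], [0, 2.65], [-2.85, 2.85]. Speed limits (rad/s): [2.79, 2.79, 3.14, 3.14, 3.14, 3.14].

INTERFACE

Orientations are given as a unit quaternion [x, y, z, w].
In Python, from rig import robot gives the robot as it stands.
- The arm moves only by the tool creep_tool, called after ">>>" by a JSON object that holds its "name" and its "arguments", one argument or row to a line. Schema: {"type":"object","properties":{"offsets":{"type":"array","items":{"type":"number"},"minItems":4,"maxItems":80},"finger_gap":{"type":"number"},"grip_force":{"type":"number"},"only":{"type":"string"},"quiet":{"type":"boolean"},"lines":{"type":"string"}},"required":["offsets"],"additionalProperties":false}. offsets is one flat list of numbers that holds 1 to 20 rows one after another, with no inner brackets; each row has 4 numbers: dx, dy, dz in m, then a turn about the tool's z in rad; each row shifts and turns the commanded pose from where the row before left it, along the tool's axes as they then stand; what a row does not reach is not made up. A row lasts 1/12 s, in which the tool goes at most 0.0417 m and 0.125 rad, less where a joint would pass 70% of its speed; a pose out of reach is approached as far as the arm can. finger_gap is the finger opening in m, set as the call begins (left out keeps the last). The fingers move at their own pace and stop on an object; grip_force is the grip in N (left out, the last holds). Time passes only in rows, so rows that do not move let the fingers close. The tool returns the time, the measured TCP pose, the force, the opening and the grip force at its end. only (a regular expression) keeps the lines of the reply that match it, lines (a string "A,B") keeps lines A to B, and quiet returns only ok. Input that does not fit is refused with a message, and nothing moves.
- robot.get_obs(): the state, without advancing time (a new reading comes with each control period).
- robot.camera(name): name is "side" or "top"; returns a dict with "img" (420x560x3 uint8, red, green, blue), "fx", "fy", "cx", "cy" (pixels), "k1" (the pictures are not rectified: a ray, as slopes to the right and down, at radius r is drawn at 1 + k1 r^2 times it, then the intrinsics apply), "xyz" and "attitude" of the camera in the world. Camera axes: x right, y down, z forward; pixel columns grow to the right and rows downward; lengths in m; the calibration is good to about 2 mm. A picture is of the moment at which its call begins. There is no depth.
- robot.hand_in(): hands the job in; it is judged then, once.
The state is a dict: "time": time; "q": joint angles; "joint_velocities": joint speeds; "joint_torque": joint torques, N m; "position": TCP position; "tool_rot": TCP orientation; "ft_force": force on the tool from outside, world axes, zero at the start; "moment": the same for the moment, N m; "grip_width": finger opening in m; "grip_force": force on a finger pad.
Only numpy, scipy, OpenCV 4.12 (cv2) and the standard library are available. Lean on these libraries where they do the work, as an engineer would, in place of code of your own. Each camera call takes 0.05 s, during which the arm holds its last target. There are 200 camera calls.

TASK

Sort the washed cutlery from the brown tray into the cutlery boxes: lay the knife, the fork, the tablespoon and the teaspoon each in the box that already holds its own kind, flat on the bottom or on the pieces there, lengthwise and with the handle towards the robot's end of the box like the others. Lay each one down rather than dropping it from a height, and leave the mug and the water glass standing where they are.

Things in the scene. Friction and masses are not known exactly. Their poses are not given: they have to be found in the camera images.
- knife: stainless table knife lying flat, 215 mm long, 80 g. Origin: under its balance point, level with the surface it lies on; x from handle to head. Handle end 80 mm behind the origin, blade tip 135 mm ahead. At the origin the handle is 17 mm wide (y) and 8 mm thick; blade 21 mm wide, 3 mm thick. Starts face up on a brown tray, floor 5 mm above the worktop, either way round.
- fork: stainless table fork, four tines, 200 mm long, 50 g. Origin: under its balance point, level with the surface it lies on; x from handle to head. Handle end 107 mm behind the origin, tine tips 93 mm ahead; head 26 mm wide. Arched: at the origin the stem is 10 mm wide (y), 10 to 14 mm above the origin. Starts face up on a brown tray, floor 5 mm above the worktop, either way round.
- tablespoon: large stainless spoon, 200 mm long, bowl 42 mm wide, 55 g. Origin: under its balance point, level with the surface it lies on; x from handle to head. Handle end 99 mm behind the origin, bowl tip 101 mm ahead. Arched: at the origin the stem is 11 mm wide (y), 10 to 14 mm above the origin. Starts face up on a brown tray, floor 5 mm above the worktop, either way round.
- teaspoon: small stainless spoon, 138 mm long, bowl 30 mm wide, 28 g. Origin: under its balance point, level with the surface it lies on; x from handle to head. Handle end 65 mm behind the origin, bowl tip 73 mm ahead. Arched: at the origin the stem is 9.5 mm wide (y), 7 to 11 mm above the origin. Starts face up on a brown tray, floor 5 mm above the worktop, either way round.
- box_knife: knives box: fixed dark grey open box, 280 (x) by 106 (y) mm outside, walls 50 mm high, walls and floor 3.5 mm thick. Origin: on the worktop, middle of its front end (nearest the robot); x to its far end. Two knives fixed in it lie along x, 25 mm either side of the midline, handles to the front, tops at most 20 mm above the worktop; a piece laid on the midline settles on or between them.
- box_fork: forks box: fixed dark grey open box, 280 (x) by 106 (y) mm outside, walls 50 mm high, walls and floor 3.5 mm thick. Origin: on the worktop, middle of its front end (nearest the robot); x to its far end. Two forks fixed in it lie along x, 25 mm either side of the midline, handles to the front, tops at most 20 mm above the worktop; a piece laid on the midline settles on or between them.
- box_tablespoon: tablespoons box: fixed dark grey open box, 280 (x) by 106 (y) mm outside, walls 50 mm high, walls and floor 3.5 mm thick. Origin: on the worktop, middle of its front end (nearest the robot); x to its far end. Two tablespoons fixed in it lie along x, 25 mm either side of the midline, handles to the front, tops at most 20 mm above the worktop; a piece laid on the midline settles on or between them.
- box_teaspoon: teaspoons box: fixed dark grey open box, 280 (x) by 106 (y) mm outside, walls 50 mm high, walls and floor 3.5 mm thick. Origin: on the worktop, middle of its front end (nearest the robot); x to its far end. Two teaspoons fixed in it lie along x, 25 mm either side of the midline, handles to the front, tops at most 20 mm above the worktop; a piece laid on the midline settles on or between them.
- mug: white coffee mug standing on the worktop beyond the work, 78 mm across, 92 mm high, handle to +y; origin at the centre of its underside. A bystander.
- water_glass: clear water glass standing on the worktop beyond the work, 68 mm across, 105 mm high; origin at the centre of its underside. A bystander.
Not all that is in view belongs to the job. Leave any blue or yellow look-alike of the knife alone.

How it is judged:
By the outcome, as a careful person would: the job done as asked, in the order asked, and still so for the second after the job is handed in, with the robot touching nothing.
It also fails if it takes over 125 s, if anything falls off the work surface, if the arm or the gripper's body presses on something with over 40 N, if the wrist force passes 120 N, or if a joint passes its speed limit or range.

## Working session

There is one attempt and no reset: what is moved stays moved. The work goes in short steps, Python scripts to look and compute and a tool call to move; the robot and the scene stay as the last step left them, time stands still between calls to the robot, and variables do not carry over. Pictures are saved under pics/ and viewed, at most 14 in all, crops included, and the job is handed in when it is done.

```bash
ls; mkdir -p pics; python3 - <<'E'
from rig import robot
import cv2
print(robot.get_obs(), robot.grip_depth)
for n in("top","side"):
    c=robot.camera(n); cv2.imwrite(f"pics/{n}0.png",c["img"][:,:,::-1]); print({k:v for k,v in c.items() if k!="img"})
E
```

```text
pics
{'time': 0.0, 'q': array([ 9.45492465e-01,  5.28488480e-01,  1.43389847e+00, -2.12042281e-05,
        1.18137937e+00, -1.78479821e-01]), 'joint_velocities': array([6.89654901e-04, 1.34318577e-03, 2.17725109e-05, 1.05201724e-03,
       8.54910163e-05, 1.17815442e-03]), 'joint_torque': array([-4.65874855e-04, -4.40045822e+01, -1.76592529e+01,  6.32967451e-02,
        5.82181360e-02, -1.51620702e-04]), 'position': array([0.26959876, 0.56305507, 0.22155914]), 'tool_rot': array([ 2.21554062e-01,  9.75147484e-01, -1.00406957e-03, -4.16101948e-04]), 'ft_force': array([-0.15269594,  0.28709179,  0.25721377]), 'moment': array([-0.03648788,  0.00822878,  0.01970582]), 'grip_force': 0.0, 'grip_width': 0.08696509231146905} 0.0187
{'fx': 448.5397815707197, 'fy': 448.5397815707197, 'cx': 278.72815863581695, 'cy': 209.48981079415123, 'k1': 0.00038662653113204334, 'xyz': array([ 3.77421948e-01, -3.78254094e-04,  1.20353585e+00]), 'attitude': array([ 0.71250844, -0.7001147 ,  0.03323305, -0.03266009])}
{'fx': 390.97682928640467, 'fy': 390.97682928640467, 'cx': 280.4651301941797, 'cy': 211.2552301691636, 'k1': -0.051311108316847216, 'xyz': array([-0.03623762, -0.51612384,  0.61126339]), 'attitude': array([ 0.82808758, -0.35218825,  0.16639015, -0.4031733 ])}
```

View pics/top0.png

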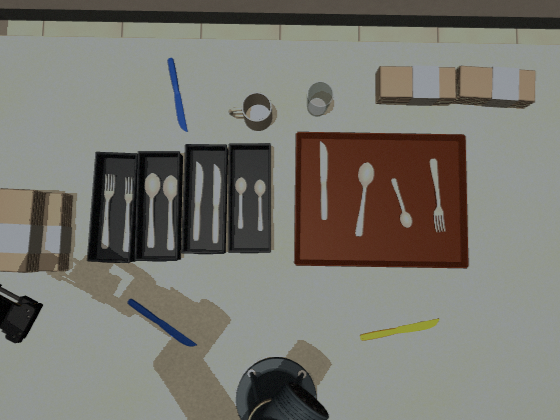

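View pics/side0.png

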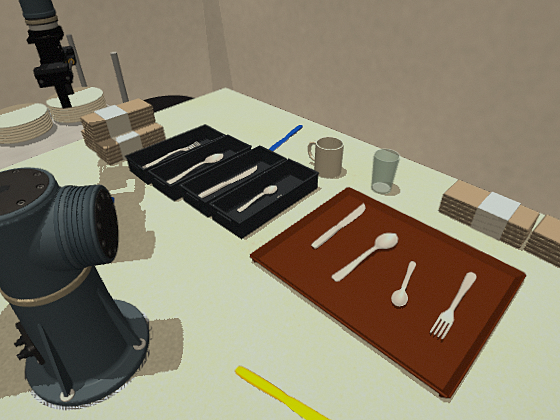

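The top view shows the pieces in the tray: knife about (323,180), tablespoon (365,198), teaspoon (402,203) with its bowl towards the robot, and fork (438,195) with its tines towards the robot. The boxes are forks (115,207), tablespoons (160,205), knives (207,199) and teaspoons (250,198). The side view agrees.

Candidates for "knife":
- Silver one in the tray (323,180): this is the one described.
- Blue (177,95): leave.
- Blue (160,322): leave.
- Yellow (400,330): leave.
- Fixed knives in the box (198,200) and (217,203): leave.

The fixed pieces in the other boxes also look like the fork and the spoons, but only the pieces in the tray are to be moved.

```bash
cat > h.py <<'E'
import numpy as np, cv2
from scipy.spatial.transform import Rotation as R
from rig import robot
def ray(c,p):
    K=np.array([[c["fx"],0,c["cx"]],[0,c["fy"],c["cy"]],[0,0,1]])
    u=cv2.undistortPoints(np.array([[p]],float),K,np.array([c["k1"],0,0,0.]))[0,0]
    return R.from_quat(c["attitude"]).apply([u[0],u[1],1.])
def plane(c,p,z):
    d=ray(c,p); return c["xyz"]+d*(z-c["xyz"][2])/d[2]
def tri(c1,p1,c2,p2):
    a,b=ray(c1,p1),ray(c2,p2); A=np.array([a,-b]).T
    s=np.linalg.lstsq(A,c2["xyz"]-c1["xyz"],rcond=None)[0]
    x,y=c1["xyz"]+s[0]*a,c2["xyz"]+s[1]*b
    return (x+y)/2,np.linalg.norm(x-y)
def silver(c,poly,mn=60):
    hsv=cv2.cvtColor(c["img"],cv2.COLOR_RGB2HSV)
    m=((hsv[...,1]<110)&(hsv[...,2]>90)).astype(np.uint8)
    k=np.zeros_like(m); cv2.fillPoly(k,[np.array(poly)],1)
    cs=cv2.findContours(m*k,cv2.RETR_EXTERNAL,cv2.CHAIN_APPROX_NONE)[0]
    return [q[:,0] for q in cs if cv2.contourArea(q)>mn]
def ends(q):
    vx,vy,x0,y0=cv2.fitLine(q,cv2.DIST_L2,0,.01,.01).ravel()
    t=(q-[x0,y0])@[vx,vy]; f=lambda i:q[np.abs(t-t[i])<1.5].mean(0)
    return f(t.argmin()),f(t.argmax())
E
python3 - <<'E'
from h import *
np.set_printoptions(precision=4,suppress=True)
T,S=robot.camera("top"),robot.camera("side")
ct=silver(T,[(302,140),(460,140),(460,258),(302,258)]); cs=silver(S,[(352,196),(516,278),(446,385),(262,256)])
ct.sort(key=lambda q:q[:,0].mean()); cs.sort(key=lambda q:q[:,0].mean())
print(len(ct),len(cs))
for n,a,b in zip(["knife","tbsp","tsp","fork"],ct,cs):
    ea,eb=sorted(ends(a),key=lambda p:p[1]),sorted(ends(b),key=lambda p:p[1])  # far end first
    P=[tri(T,p,S,q) for p,q in zip(ea,eb)]
    print(n,"far",ea[0],P[0],"near",ea[1],P[1],"len",np.linalg.norm(P[0][0]-P[1][0]))
# dark box outlines in top
g=T["img"].max(2); m=(g<75).astype(np.uint8); m[:, :80]=0; m[:,285:]=0; m[:140]=0; m[270:]=0
m=cv2.morphologyEx(m,cv2.MORPH_OPEN,np.ones((3,3)))
for q in cv2.findContours(m,cv2.RETR_EXTERNAL,cv2.CHAIN_APPROX_NONE)[0]:
    if cv2.contourArea(q)>1000: print(cv2.contourArea(q),cv2.boxPoints(cv2.minAreaRect(q)).tolist(),cv2.minAreaRect(q)[2])
a=cv2.resize(T["img"][130:270,80:300],None,fx=3.6,fy=3.6,interpolation=2)
b=cv2.resize(T["img"][130:270,295:475],None,fx=4.2,fy=4.2,interpolation=2)
d=cv2.resize(S["img"][115:245,120:330],None,fx=3.8,fy=3.8,interpolation=2)
for n,i in zip("abd",(a,b,d)): cv2.imwrite(f"pics/c{n}.png",i[...,::-1])
E
```

```text
4 4
knife far [320.75 141.5 ] (array([ 0.6784, -0.1123,  0.0031]), np.float64(0.0015383517734523738)) near [324.     218.7143] (array([ 0.4665, -0.1216,  0.0096]), np.float64(6.684068097042694e-05)) len 0.21221757529007265
tbsp far [366.5 162.5] (array([ 0.6212, -0.2361,  0.0142]), np.float64(0.0045602337270267655)) near [358.5    235.3333] (array([ 0.4233, -0.2133,  0.0089]), np.float64(0.001558684767511034)) len 0.19929774405220732
tsp far [393.  178.2] (array([ 0.5796, -0.3073,  0.0076]), np.float64(0.000633501334411338)) near [408.5    226.3333] (array([ 0.4491, -0.3446,  0.0147]), np.float64(0.0020493256726915195)) len 0.13589106345548502
fork far [433.     158.8571] (array([ 0.6344, -0.4159,  0.009 ]), np.float64(0.0014814311677333331)) near [441.4444 230.5556] (array([ 0.4395, -0.4317,  0.0152]), np.float64(0.0020231273949335733)) len 0.19563517420815157
19080.5 [[85.40830993652344, 145.39710998535156], [269.96990966796875, 142.83375549316406], [271.59747314453125, 260.01947021484375], [87.035888671875, 262.58282470703125]] 89.20427703857422
```

View pics/cb.png

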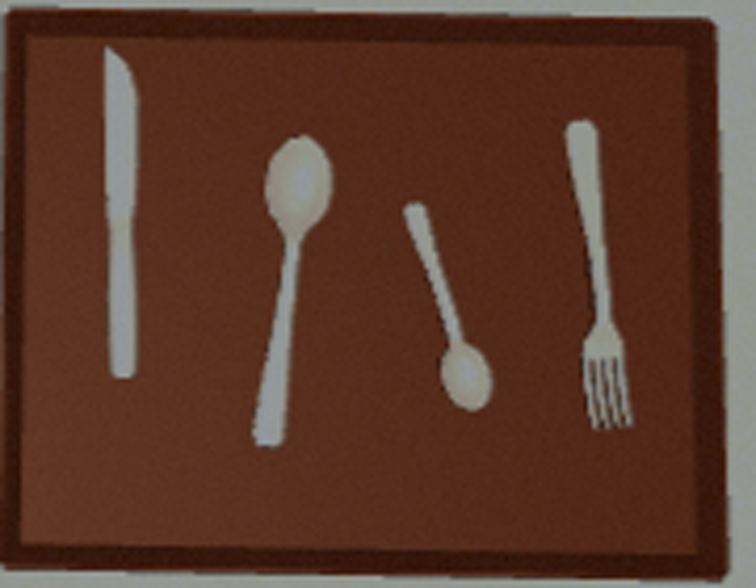

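View pics/ca.png

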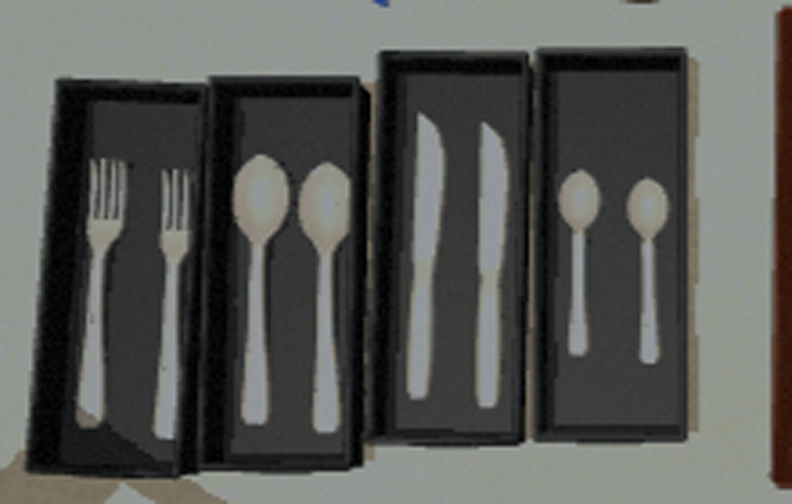

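View pics/cd.png

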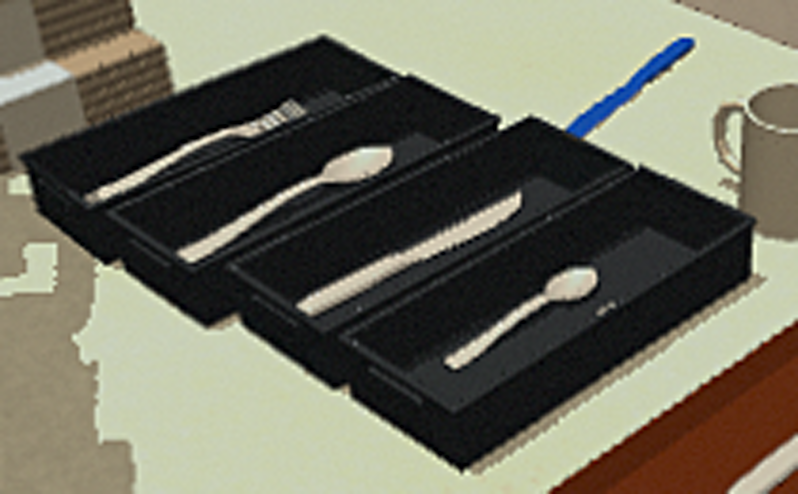

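The close crop confirms four silver pieces, one of each kind. In crop px the knife is at (120,210) with its blade far, the tablespoon at (293,290) with its bowl far, the teaspoon at (448,310) with its bowl near, and the fork at (600,270) with its tines near. The box crops show the rim corners and the fixed pairs, with handles towards the robot. Next I triangulate the rims and fixed pieces, and the height of each stem at the grasp.

```bash
cat > m.py <<'E'
from h import *
np.set_printoptions(precision=4,suppress=True)
T,S=robot.camera("top"),robot.camera("side")
A=lambda p:(np.array(p)+.5)/3.6-.5+[80,130]; D=lambda p:(np.array(p)+.5)/3.8-.5+[120,115]
print("rims")
for n,p,q in [("tsp nr",(687,440),(455,410)),("tsp fr",(688,49),(755,222)),("tsp nl",(536,440),(342,340)),("kn nl",(371,440),(230,265)),("kn fl",(379,52),(527,117)),
  ("tb nl",(203,468),(105,210)),("tb fl",(210,77),(403,75)),("fk nl",(27,470),(22,158)),("fk fl",(57,80),(322,38))]:
    print(n,*tri(T,A(p),S,D(q)))
C=dict(fork=[(57,80),(208,85),(183,478),(27,470)],tbsp=[(210,77),(361,77),(354,468),(203,468)],knife=[(379,52),(529,52),(523,442),(371,440)],tsp=[(537,49),(688,49),(687,440),(536,440)])
fx=sorted(silver(T,[(92,160),(270,150),(270,250),(92,255)],40),key=lambda q:q[:,0].mean())
print(len(fx),"fixed (far,near ends at z=.01)")
E_=[sorted(ends(q),key=lambda p:p[1]) for q in fx]
for i,(n,c) in enumerate(C.items()):
    w=[plane(T,A(p),.05)[:2] for p in c]
    f,b=(w[0]+w[1])/2,(w[2]+w[3])/2; h=f-b
    print(n,"front mid",b,"len",np.linalg.norm(h),"wid",np.linalg.norm(w[0]-w[1]),np.linalg.norm(w[2]-w[3]),"yaw",np.arctan2(h[1],h[0]))
    if len(fx)==8:
        e=[[plane(T,p,.01)[:2] for p in E_[2*i+k]] for k in (0,1)]
        v=(e[0][0]-e[0][1]+e[1][0]-e[1][1])
        print("   fixed: near mid",(e[0][1]+e[1][1])/2,"far mid",(e[0][0]+e[1][0])/2,"yaw",np.arctan2(v[1],v[0]),"gap",np.linalg.norm(e[0][1]-e[1][1]))
ct=sorted(silver(T,[(302,140),(460,140),(460,258),(302,258)]),key=lambda q:q[:,0].mean())
cs=sorted(silver(S,[(352,196),(516,278),(446,385),(262,256)]),key=lambda q:q[:,0].mean())
K=np.array([[S["fx"],0,S["cx"]],[0,S["fy"],S["cy"]],[0,0,1]]); Rw=R.from_quat(S["attitude"]).inv()
pr=lambda X:cv2.projectPoints(np.array([X]),Rw.as_rotvec(),-Rw.apply(S["xyz"]),K,np.array([S["k1"],0,0,0.]))[0][0,0]
print("pieces")
for n,a,b,back,flip,z in zip(["knife","tbsp","tsp","fork"],ct,cs,[.08,.099,.065,.107],[0,0,1,1],[.009,.017,.014,.017]):
    far,near=sorted(ends(a),key=lambda p:p[1]); hd,tp=(far,near) if flip else (near,far)
    H,P=plane(T,hd,.009)[:2],plane(T,tp,.011)[:2]
    pts=np.array([plane(T,p,z)[:2] for p in a]); u=(P-H)/np.linalg.norm(P-H)
    s=(pts-H)@u; bins=[pts[np.abs(s-t)<.004] for t in np.arange(back-.03 if n!="knife" else .015,back+.02,.005)]
    nn=np.array([-u[1],u[0]]); mid=np.array([(q[np.argmax(q@nn)]+q[np.argmin(q@nn)])/2 for q in bins])
    vx,vy,x0,y0=cv2.fitLine(mid.astype(np.float32),cv2.DIST_L2,0,.001,.001).ravel(); v=np.array([vx,vy]); v*=np.sign(v@u)
    O=np.array([x0,y0])+v*((H+u*back-[x0,y0])@v)
    px=None; zs=[]
    d=np.append(O,z)-T["xyz"]
    for zz in np.arange(-.01,.05,.0005):
        X=T["xyz"]+d*(zz-T["xyz"][2])/d[2]
        if cv2.pointPolygonTest(b.reshape(-1,1,2).astype(np.float32),tuple(map(float,pr(X))),False)>=0: zs.append(zz)
    print(n,"O",O,"len",np.linalg.norm(P-H),"yaw ends",np.arctan2(u[1],u[0]),"yaw stem",np.arctan2(v[1],v[0]),"z seen",zs[0],zs[-1])
E
python3 m.py
```

```text
rims
tsp nr [0.3761 0.0187 0.0525] 0.0003276488802225657
tsp fr [0.6588 0.0242 0.0489] 0.001776343425131119
tsp nl [0.3746 0.126  0.0487] 0.0012831544581072016
kn nl [0.372  0.243  0.0521] 7.677115840363197e-05
kn fl [0.6523 0.2489 0.0495] 0.0019138329936981423
tb nl [0.3491 0.361  0.0553] 0.0028045005808242564
tb fl [0.6302 0.371  0.0513] 0.004406043605522877
fk nl [0.3474 0.4868 0.0484] 0.001958131263123844
fk fl [0.6283 0.4816 0.0485] 0.00011253141041500628
8 fixed (far,near ends at z=.01)
fork front mid [0.3447 0.4312] len 0.2824514191109847 wid 0.1096784667501975 0.11092159804402704 yaw -0.017937922360950265
   fixed: near mid [0.3764 0.4321] far mid [0.5709 0.4324] yaw 0.0016050529393929393 gap 0.057952897225424155
tbsp front mid [0.3511 0.3084] len 0.2821609130903443 wid 0.10957112257458292 0.10711726758433142 yaw 0.024713098789454387
   fixed: near mid [0.3817 0.3113] far mid [0.5779 0.3174] yaw 0.030872125528065498 gap 0.05304054241572331
knife front mid [0.3723 0.1894] len 0.2816117784970035 wid 0.1090482657133208 0.10806715746930254 yaw 0.014928131987757179
   fixed: near 
[... 218 characters left out ...]
fixed: near mid [0.4364 0.0761] far mid [0.5707 0.079 ] yaw 0.021833105057099927 gap 0.053523852100814034
pieces
knife O [ 0.5464 -0.12  ] len 0.20972433807738086 yaw ends 0.04627491060137736 yaw stem 0.015860898 z seen -0.0004999999999999918 0.018500000000000023
tbsp O [ 0.5225 -0.2246] len 0.19738701112710103 yaw ends -0.11360701229541893 yaw stem -0.13356091 z seen 0.011000000000000018 0.024000000000000028
tsp O [ 0.5169 -0.3255] len 0.1352176068281538 yaw ends -2.841667081657582 yaw stem -2.8263674 z seen 0.004500000000000013 0.02750000000000003
fork O [ 0.5273 -0.4239] len 0.1946325021203115 yaw ends -3.0440264564354598 yaw stem -3.0370321 z seen 0.007000000000000015 0.02600000000000003
```

Measurements hold up: rims are 49–55 mm (spec 50), box lengths about 281 (spec 280), pieces 2–5 mm short of nominal, and stem mid-heights 9/17/16/16.5 mm as described. Now a small calculator for distances in tool axes.

```bash
cat > g.py <<'E'
# g.py x y z psi : turn needed, then shift in tool axes after that turn (psi = world yaw of tool x)
import sys; from h import *
np.set_printoptions(precision=4,suppress=True)
o=robot.get_obs(); x,y,z,psi=map(float,sys.argv[1:5])
X=R.from_quat(o["tool_rot"]).as_matrix()[:,0]; p0=np.arctan2(X[1],X[0])
d=(psi-p0+np.pi)%(2*np.pi)-np.pi
dx,dy,dz=np.array([x,y,z])-o["position"]
print("t",o["time"],"pos",o["position"],"psi",round(p0,4),"q6",round(o["q"][5],3),"F",o["ft_force"],"w",o["grip_width"],"turn",round(-d,4),
 "shift",np.array([dx*np.cos(psi)+dy*np.sin(psi),dx*np.sin(psi)-dy*np.cos(psi),-dz]))
E
python3 g.py .545 -.12 .10 3.157
```

```text
t 0.3 pos [0.2699 0.5635 0.2222] psi 2.6948 q6 -0.179 F [-0.9172 -0.0909  0.1482] w 0.08726008895618516 turn -0.4622 shift [-0.2646 -0.6876  0.1222]
```

>>> {"name": "creep_tool", "arguments": {
  "offsets": [0, 0, 0, -0.116, 0, 0, 0, -0.116, 0, 0, 0, -0.116, 0, 0, 0, -0.116],
  "finger_gap": 0.05,
  "grip_force": 20
}}

```text
time: 0.63
position: [0.2699, 0.5636, 0.2224]
tool_rot: [-0.011, 1.0, -0.0, -0.0]
ft_force: [-0.6, 0.7, 0.3]
grip_width: 0.0681
grip_force: 0.0
```

```bash
python3 g.py .545 -.12 .10 3.157
```

```text
t 0.6333 pos [0.2699 0.5636 0.2224] psi -3.1186 q6 -0.648 F [-0.5625  0.6685  0.2634] w 0.06809497555388366 turn 0.0076 shift [-0.2645 -0.6877  0.1224]
```

>>> {"name": "creep_tool", "arguments": {
  "offsets": [-0.0132, -0.0344, 0.004, 0.0004, -0.0132, -0.0344, 0.004, 0.0004, -0.0132, -0.0344, 0.004, 0.0004, -0.0132, -0.0344, 0.004, 0.0004, -0.0132, -0.0344, 0.004, 0.0004, -0.0132, -0.0344, 0.004, 0.0004, -0.0132, -0.0344, 0.004, 0.0004, -0.0132, -0.0344, 0.004, 0.0004, -0.0132, -0.0344, 0.004, 0.0004, -0.0132, -0.0344, 0.004, 0.0004, -0.0132, -0.0344, 0.004, 0.0004, -0.0132, -0.0344, 0.004, 0.0004, -0.0132, -0.0344, 0.004, 0.0004, -0.0132, -0.0344, 0.004, 0.0004, -0.0132, -0.0344, 0.004, 0.0004, -0.0132, -0.0344, 0.004, 0.0004, -0.0132, -0.0344, 0.004, 0.0004, -0.0132, -0.0344, 0.004, 0.0004, -0.0132, -0.0344, 0.004, 0.0004, -0.0132, -0.0344, 0.004, 0.0004]
}}

```text
time: 2.3
position: [0.5437, -0.1227, 0.1424]
tool_rot: [-0.004, 1.0, 0.0, 0.0]
ft_force: [0.2, 0.2, -0.2]
grip_width: 0.0499
grip_force: 0.0
```

>>> {"name": "creep_tool", "arguments": {
  "offsets": [0, 0, 0, 0, 0, 0, 0, 0],
  "quiet": true
}}

```text
ok
```

```bash
python3 g.py .545 -.12 .007 3.157
```

```text
t 2.4667 pos [ 0.5439 -0.1229  0.1422] psi -3.1359 q6 -1.999 F [-0.7382  0.6066  0.2313] w 0.0499557563723661 turn -0.0097 shift [-0.0012  0.0029  0.1352]
```

>>> {"name": "creep_tool", "arguments": {
  "offsets": [-0.0012, 0.0029, 0.03, -0.0097, 0, 0, 0.03, 0, 0, 0, 0.03, 0, 0, 0, 0.025, 0, 0, 0, 0.012, 0, 0, 0, 0.005, 0, 0, 0, 0.003, 0, 0, 0, 0, 0, 0, 0, 0, 0]
}}

```text
time: 3.22
position: [0.5452, -0.1179, 0.0088]
tool_rot: [-0.01, 1.0, -0.0, 0.001]
ft_force: [0.5, 0.5, 0.9]
grip_width: 0.0497
grip_force: 0.0
```

>>> {"name": "creep_tool", "arguments": {
  "offsets": [0, 0, 0, 0, 0, 0, 0, 0, 0, 0, 0, 0, 0, 0, 0, 0, 0, 0, 0, 0, 0, 0, 0, 0, 0, 0, 0, 0, 0, 0, 0, 0],
  "finger_gap": 0,
  "grip_force": 20
}}

```text
time: 3.88
position: [0.5445, -0.1179, 0.0077]
tool_rot: [-0.009, 1.0, -0.0, 0.0]
ft_force: [-0.5, 0.6, 2.7]
grip_width: 0.0164
grip_force: 20.0
```

```bash
python3 g.py .545 -.12 .12 3.157
```

```text
t 3.8833 pos [ 0.5445 -0.1179  0.0077] psi -3.1227 q6 -2.004 F [-0.4905  0.6037  2.6552] w 0.016395045856383482 turn 0.0035 shift [-0.0005 -0.0021 -0.1123]
```

>>> {"name": "creep_tool", "arguments": {
  "offsets": [0, 0, -0.01, 0, 0, 0, -0.025, 0, 0, 0, -0.035, 0, 0, 0, -0.035, 0, 0, 0, -0.02, 0, 0, 0, 0, 0]
}}

```text
time: 4.38
position: [0.5474, -0.119, 0.1378]
tool_rot: [-0.01, 1.0, -0.002, 0.005]
ft_force: [0.6, 0.4, -0.9]
grip_width: 0.0168
grip_force: 20.0
```

```bash
python3 g.py .484 .1935 .12 3.166
```

```text
t 4.3833 pos [ 0.5474 -0.119   0.1378] psi -3.1223 q6 -2.004 F [ 0.5917  0.3572 -0.8771] w 0.016844976580294563 turn -0.0052 shift [0.0558 0.3139 0.0178]
```

>>> {"name": "creep_tool", "arguments": {
  "offsets": [0.0056, 0.0314, 0.001, 0, 0.0056, 0.0314, 0.001, 0, 0.0056, 0.0314, 0.001, 0, 0.0056, 0.0314, 0.001, 0, 0.0056, 0.0314, 0.001, 0, 0.0056, 0.0314, 0.001, 0, 0.0056, 0.0314, 0.001, 0, 0.0056, 0.0314, 0.001, 0, 0.0056, 0.0314, 0.001, 0, 0.0056, 0.0314, 0.001, 0, 0, 0, 0, 0, 0, 0, 0, 0]
}}

```text
time: 5.38
position: [0.481, 0.1964, 0.1218]
tool_rot: [-0.011, 1.0, -0.0, -0.001]
ft_force: [-0.4, -0.0, 0.1]
grip_width: 0.0166
grip_force: 20.0
```

```bash
python3 - <<'E'
from rig import robot; import cv2
t=robot.camera("top")["img"][100:300,80:360]; cv2.imwrite("pics/k1.png",cv2.resize(t,None,fx=2.5,fy=2.5)[...,::-1])
E
python3 g.py .484 .1935 .025 3.166
```

```text
t 5.4333 pos [0.4817 0.1953 0.122 ] psi -3.1207 q6 -1.421 F [ 1.0241 -0.302  -0.9014] w 0.016557978139133192 turn -0.0035 shift [-0.0023 -0.0018  0.097 ]
```

View pics/k1.png

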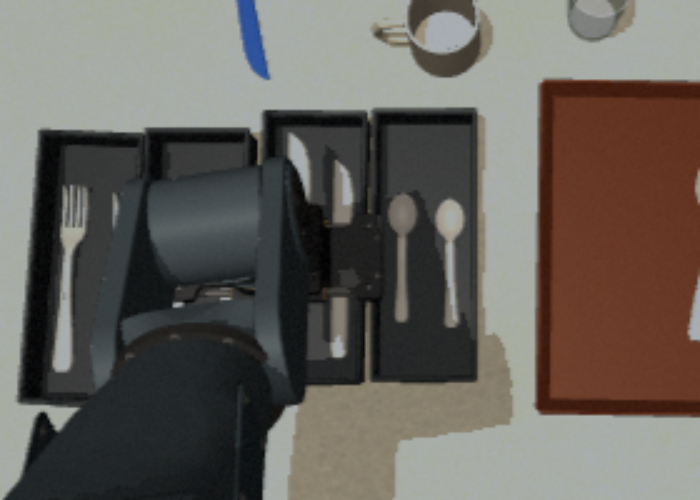

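The knife is held over the knives box (its own fixed knives show at (297,160) and (342,185)) and the arm hides it. I lower it gently.

>>> {"name": "creep_tool", "arguments": {
  "offsets": [-0.0023, -0.0018, 0.03, -0.0035, 0, 0, 0.03, 0, 0, 0, 0.025, 0, 0, 0, 0.01, 0, 0, 0, 0.004, 0, 0, 0, 0, 0, 0, 0, 0, 0]
}}

```text
time: 6.02
position: [0.4857, 0.1929, 0.0242]
tool_rot: [-0.011, 1.0, 0.0, 0.001]
ft_force: [-0.9, 0.0, -1.6]
grip_width: 0.0165
grip_force: 20.0
```

>>> {"name": "creep_tool", "arguments": {
  "offsets": [0, 0, 0.002, 0, 0, 0, 0.002, 0, 0, 0, 0.002, 0, 0, 0, 0, 0]
}}

```text
time: 6.35
position: [0.4849, 0.1934, 0.0179]
tool_rot: [-0.011, 1.0, 0.0, 0.0]
ft_force: [-0.3, -0.9, -0.7]
grip_width: 0.0166
grip_force: 20.0
```

>>> {"name": "creep_tool", "arguments": {
  "offsets": [0, 0, 0.002, 0, 0, 0, 0.001, 0, 0, 0, 0, 0, 0, 0, 0, 0]
}}

```text
time: 6.68
position: [0.4847, 0.1933, 0.0144]
tool_rot: [-0.011, 1.0, -0.0, -0.0]
ft_force: [0.7, 0.2, -1.4]
grip_width: 0.0164
grip_force: 20.0
```

>>> {"name": "creep_tool", "arguments": {
  "offsets": [0, 0, 0.001, 0, 0, 0, 0.001, 0, 0, 0, 0, 0, 0, 0, 0, 0]
}}

```text
time: 7.02
position: [0.4847, 0.1933, 0.0124]
tool_rot: [-0.011, 1.0, -0.0, -0.0]
ft_force: [-0.5, 1.0, -0.9]
grip_width: 0.0165
grip_force: 20.0
```

>>> {"name": "creep_tool", "arguments": {
  "offsets": [0, 0, 0.001, 0, 0, 0, 0.001, 0, 0, 0, 0, 0, 0, 0, 0, 0]
}}

```text
time: 7.35
position: [0.4849, 0.1933, 0.0114]
tool_rot: [-0.011, 1.0, 0.0, 0.0]
ft_force: [-1.3, -0.4, 6.8]
grip_width: 0.0169
grip_force: 23.9
```

Contact of about 7 N: the tips are on the fixed handles and the knife is about 5 mm above the floor. I ease off 1 mm, release and lift.

>>> {"name": "creep_tool", "arguments": {
  "offsets": [0, 0, -0.001, 0, 0, 0, 0, 0]
}}

```text
time: 7.52
position: [0.485, 0.1933, 0.0118]
tool_rot: [-0.011, 1.0, 0.0, 0.0]
ft_force: [-0.0, 0.2, 0.5]
grip_width: 0.0167
grip_force: 20.6
```

>>> {"name": "creep_tool", "arguments": {
  "offsets": [0, 0, 0, 0, 0, 0, 0, 0, 0, 0, 0, 0, 0, 0, 0, 0, 0, 0, 0, 0],
  "finger_gap": 0.03
}}

```text
time: 7.93
position: [0.4854, 0.1935, 0.0119]
tool_rot: [-0.011, 1.0, 0.0, 0.001]
ft_force: [-0.4, 0.7, 5.5]
grip_width: 0.0296
grip_force: 2.7
```

>>> {"name": "creep_tool", "arguments": {
  "offsets": [0, 0, -0.01, 0, 0, 0, -0.03, 0, 0, 0, -0.04, 0, 0, 0, -0.04, 0, 0, 0, -0.02, 0]
}}

```text
time: 8.35
position: [0.4862, 0.1933, 0.1557]
tool_rot: [-0.011, 1.0, 0.0, 0.002]
ft_force: [-0.3, -0.6, -0.3]
grip_width: 0.03
grip_force: 0.0
```

```bash
python3 g.py .528 -.424 .13 .105
```

```text
t 8.35 pos [0.4862 0.1933 0.1557] psi -3.1189 q6 -1.428 F [-0.2796 -0.6165 -0.3296] w 0.03001170602537765 turn 3.0592 shift [-0.0231  0.6183  0.0257]
```

>>> {"name": "creep_tool", "arguments": {
  "offsets": [-0.0018, -0.0386, 0.001, 0, -0.0018, -0.0386, 0.001, 0, -0.0018, -0.0386, 0.001, 0, -0.0018, -0.0386, 0.001, 0, -0.0018, -0.0386, 0.001, 0, -0.0018, -0.0386, 0.001, 0, -0.0018, -0.0386, 0.001, 0, -0.0018, -0.0386, 0.001, 0, -0.0018, -0.0386, 0.001, 0, -0.0018, -0.0386, 0.001, 0, -0.0018, -0.0386, 0.001, 0, -0.0018, -0.0386, 0.001, 0, -0.0018, -0.0386, 0.001, 0, -0.0018, -0.0386, 0.001, 0, -0.0018, -0.0386, 0.001, 0, -0.0018, -0.0386, 0.001, 0],
  "finger_gap": 0.05
}}

```text
time: 9.68
position: [0.5264, -0.4252, 0.1355]
tool_rot: [-0.011, 1.0, 0.0, -0.001]
ft_force: [0.4, -0.0, 0.1]
grip_width: 0.0504
grip_force: 0.0
```

>>> {"name": "creep_tool", "arguments": {
  "offsets": [0, 0, 0, 0.12, 0, 0, 0, 0.12, 0, 0, 0, 0.12, 0, 0, 0, 0.12, 0, 0, 0, 0.12, 0, 0, 0, 0.12, 0, 0, 0, 0.12, 0, 0, 0, 0.12, 0, 0, 0, 0.12, 0, 0, 0, 0.12, 0, 0, 0, 0.12, 0, 0, 0, 0.12, 0, 0, 0, 0.12, 0, 0, 0, 0.12, 0, 0, 0, 0.12, 0, 0, 0, 0.12, 0, 0, 0, 0.12, 0, 0, 0, 0.12, 0, 0, 0, 0.12, 0, 0, 0, 0.12]
}}

```text
time: 11.35
position: [0.5266, -0.4231, 0.1354]
tool_rot: [0.929, 0.37, -0.001, -0.001]
ft_force: [0.8, 0.7, -0.0]
grip_width: 0.0497
grip_force: 0.0
```

>>> {"name": "creep_tool", "arguments": {
  "offsets": [0, 0, 0, 0.12, 0, 0, 0, 0.12, 0, 0, 0, 0.12, 0, 0, 0, 0.12, 0, 0, 0, 0.12, 0, 0, 0, 0.059, 0, 0, 0, 0, 0, 0, 0, 0]
}}

```text
time: 12.02
position: [0.5269, -0.4233, 0.1354]
tool_rot: [0.999, 0.053, -0.0, -0.0]
ft_force: [0.7, -0.3, 0.3]
grip_width: 0.0501
grip_force: 0.0
```

```bash
python3 g.py .527 -.424 .011 .105
python3 - <<'E'
from h import *
T=robot.camera("top"); q=silver(T,[(192,155),(226,155),(226,250),(192,250)],20)
print([[plane(T,e,.008)[:2].round(3).tolist() for e in ends(k)] for k in q])
cv2.imwrite("pics/k2.png",cv2.resize(T["img"][130:270,80:300],None,fx=3.6,fy=3.6,interpolation=2)[...,::-1])
E
```

```text
t 12.0167 pos [ 0.5269 -0.4233  0.1354] psi 0.1067 q6 0.623 F [ 0.7458 -0.2655  0.2702] w 0.05013831775007189 turn 0.0017 shift [0.     0.0007 0.1244]
[[[0.398, 0.168], [0.615, 0.213]]]
```

View pics/k2.png

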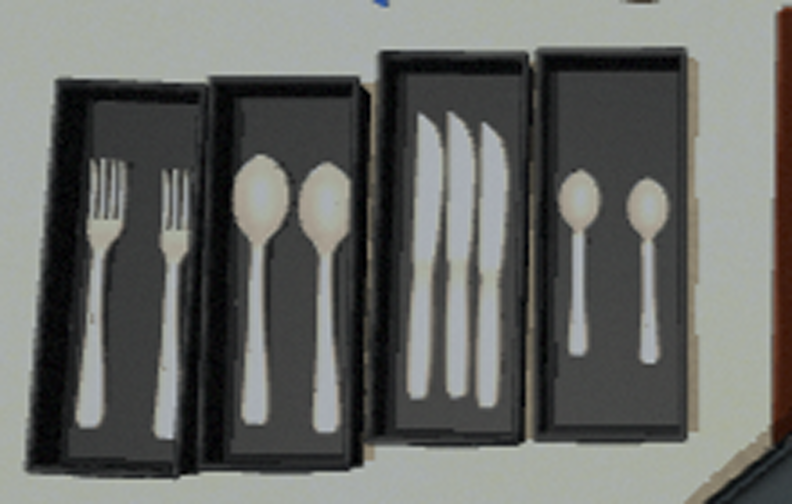

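The knife lies neatly between the two fixed knives at (455,255), handle near. Now the fork grasp.

>>> {"name": "creep_tool", "arguments": {
  "offsets": [0, 0, 0.03, 0, 0, 0, 0.03, 0, 0, 0, 0.03, 0, 0, 0, 0.02, 0, 0, 0, 0.01, 0, 0, 0, 0.004, 0, 0, 0, 0, 0, 0, 0, 0, 0]
}}

```text
time: 12.73
position: [0.5281, -0.4243, 0.0127]
tool_rot: [0.999, 0.053, 0.001, 0.001]
ft_force: [0.2, 0.2, -0.4]
grip_width: 0.05
grip_force: 0.0
```

>>> {"name": "creep_tool", "arguments": {
  "offsets": [0, 0, 0, 0, 0, 0, 0, 0, 0, 0, 0, 0, 0, 0, 0, 0, 0, 0, 0, 0, 0, 0, 0, 0, 0, 0, 0, 0, 0, 0, 0, 0],
  "finger_gap": 0,
  "grip_force": 20
}}

```text
time: 13.4
position: [0.5274, -0.4235, 0.0116]
tool_rot: [0.999, 0.052, 0.0, -0.0]
ft_force: [0.1, -0.1, 1.4]
grip_width: 0.0096
grip_force: 20.0
```

>>> {"name": "creep_tool", "arguments": {
  "offsets": [0, 0, -0.01, 0, 0, 0, -0.025, 0, 0, 0, -0.035, 0, 0, 0, -0.035, 0, 0, 0, -0.02, 0, 0, 0, 0, 0]
}}

```text
time: 13.9
position: [0.5302, -0.4264, 0.1434]
tool_rot: [0.999, 0.053, 0.004, 0.005]
ft_force: [0.6, -0.7, 0.7]
grip_width: 0.0099
grip_force: 20.0
```

```bash
python3 g.py .493 .4325 .12 3.142
```

```text
t 13.9 pos [ 0.5302 -0.4264  0.1434] psi 0.1052 q6 0.624 F [ 0.6062 -0.746   0.6889] w 0.009864709825444488 turn -3.0368 shift [0.0369 0.8589 0.0234]
```

>>> {"name": "creep_tool", "arguments": {
  "offsets": [0, 0, 0, -0.12, 0, 0, 0, -0.12, 0, 0, 0, -0.12, 0, 0, 0, -0.12, 0, 0, 0, -0.12, 0, 0, 0, -0.12, 0, 0, 0, -0.12, 0, 0, 0, -0.12, 0, 0, 0, -0.12, 0, 0, 0, -0.12, 0, 0, 0, -0.12, 0, 0, 0, -0.12, 0, 0, 0, -0.12, 0, 0, 0, -0.12, 0, 0, 0, -0.12, 0, 0, 0, -0.12, 0, 0, 0, -0.12, 0, 0, 0, -0.12, 0, 0, 0, -0.12, 0, 0, 0, -0.12]
}}

```text
time: 15.57
position: [0.5268, -0.4229, 0.1357]
tool_rot: [0.31, 0.951, 0.001, -0.001]
ft_force: [-0.6, 0.2, -0.5]
grip_width: 0.01
grip_force: 20.0
```

>>> {"name": "creep_tool", "arguments": {
  "offsets": [0, 0, 0, -0.12, 0, 0, 0, -0.12, 0, 0, 0, -0.12, 0, 0, 0, -0.12, 0, 0, 0, -0.12, 0, 0, 0, -0.037, 0, 0, 0, 0, 0, 0, 0, 0]
}}

```text
time: 16.23
position: [0.527, -0.4231, 0.1359]
tool_rot: [0.0, 1.0, 0.001, -0.0]
ft_force: [-0.9, -0.3, -0.0]
grip_width: 0.0099
grip_force: 20.0
```

>>> {"name": "creep_tool", "arguments": {
  "offsets": [0.0016, 0.0386, 0.001, 0, 0.0016, 0.0386, 0.001, 0, 0.0016, 0.0386, 0.001, 0, 0.0016, 0.0386, 0.001, 0, 0.0016, 0.0386, 0.001, 0, 0.0016, 0.0386, 0.001, 0, 0.0016, 0.0386, 0.001, 0, 0.0016, 0.0386, 0.001, 0, 0.0016, 0.0386, 0.001, 0, 0.0016, 0.0386, 0.001, 0, 0.0016, 0.0386, 0.001, 0, 0.0016, 0.0386, 0.001, 0, 0.0016, 0.0386, 0.001, 0, 0.0016, 0.0386, 0.001, 0, 0.0016, 0.0386, 0.001, 0, 0.0016, 0.0386, 0.001, 0, 0.0016, 0.0386, 0.001, 0, 0.0016, 0.0386, 0.001, 0, 0.0016, 0.0386, 0.001, 0, 0.0016, 0.0386, 0.001, 0]
}}

```text
time: 17.9
position: [0.4945, 0.3504, 0.1165]
tool_rot: [0.0, 1.0, -0.0, -0.0]
ft_force: [0.9, -0.9, -0.3]
grip_width: 0.0096
grip_force: 20.0
```

```bash
python3 g.py .493 .4325 .025 3.142
```

```text
t 17.9 pos [0.4945 0.3504 0.1165] psi 3.1411 q6 -1.138 F [ 0.9209 -0.8856 -0.261 ] w 0.009574008094806314 turn -0.0009 shift [0.0015 0.0821 0.0915]
```

>>> {"name": "creep_tool", "arguments": {
  "offsets": [0.0007, 0.0269, 0, 0.002, 0.0007, 0.0269, 0, 0.002, 0, 0.0269, 0, 0.002, 0, 0, 0, 0, 0, 0, 0.03, 0, 0, 0, 0.03, 0, 0, 0, 0.02, 0, 0, 0, 0.006, 0, 0, 0, 0, 0, 0, 0, 0, 0]
}}

```text
time: 18.73
position: [0.4943, 0.4291, 0.0309]
tool_rot: [0.003, 1.0, 0.0, 0.0]
ft_force: [0.8, 0.2, -0.8]
grip_width: 0.0099
grip_force: 20.0
```

>>> {"name": "creep_tool", "arguments": {
  "offsets": [0, 0, 0.003, 0, 0, 0, 0.003, 0, 0, 0, 0.002, 0, 0, 0, 0.002, 0, 0, 0, 0, 0]
}}

```text
time: 19.15
position: [0.4938, 0.4291, 0.0206]
tool_rot: [0.003, 1.0, 0.0, 0.0]
ft_force: [0.4, 0.6, -1.2]
grip_width: 0.0097
grip_force: 20.0
```

>>> {"name": "creep_tool", "arguments": {
  "offsets": [0, 0, 0.002, 0, 0, 0, 0.001, 0, 0, 0, 0, 0, 0, 0, 0, 0]
}}

```text
time: 19.48
position: [0.4938, 0.4292, 0.0175]
tool_rot: [0.003, 1.0, -0.0, -0.0]
ft_force: [-0.3, 0.4, -0.0]
grip_width: 0.0098
grip_force: 20.0
```

```bash
python3 g.py .493 .431 .02 3.135
```

```text
t 19.4833 pos [0.4938 0.4292 0.0175] psi 3.136 q6 -1.02 F [-0.2683  0.4196 -0.0147] w 0.009798867662441283 turn 0.001 shift [ 0.0008  0.0018 -0.0025]
```

>>> {"name": "creep_tool", "arguments": {
  "offsets": [0, 0.0015, 0.0015, 0, 0, 0, 0, 0, 0, 0, 0, 0]
}}

```text
time: 19.73
position: [0.4938, 0.4307, 0.0159]
tool_rot: [0.003, 1.0, -0.0, -0.0]
ft_force: [-0.1, 0.6, -0.6]
grip_width: 0.0099
grip_force: 20.0
```

>>> {"name": "creep_tool", "arguments": {
  "offsets": [0, 0, 0.0015, 0, 0, 0, 0, 0, 0, 0, 0, 0]
}}

```text
time: 19.98
position: [0.4937, 0.4306, 0.0144]
tool_rot: [0.003, 1.0, -0.0, -0.0]
ft_force: [0.3, -0.7, -0.3]
grip_width: 0.0096
grip_force: 20.0
```

>>> {"name": "creep_tool", "arguments": {
  "offsets": [0, 0, 0.0015, 0, 0, 0, 0, 0, 0, 0, 0, 0]
}}

```text
time: 20.23
position: [0.4938, 0.4306, 0.013]
tool_rot: [0.003, 1.0, -0.0, -0.0]
ft_force: [-0.0, 1.2, -0.1]
grip_width: 0.0099
grip_force: 20.0
```

>>> {"name": "creep_tool", "arguments": {
  "offsets": [0, 0, 0.0015, 0, 0, 0, 0.001, 0, 0, 0, 0, 0, 0, 0, 0, 0]
}}

```text
time: 20.57
position: [0.4938, 0.4306, 0.0104]
tool_rot: [0.003, 1.0, -0.0, -0.0]
ft_force: [-0.6, 1.5, -0.1]
grip_width: 0.0097
grip_force: 20.0
```

>>> {"name": "creep_tool", "arguments": {
  "offsets": [0, 0, 0, 0, 0, 0, 0, 0, 0, 0, 0, 0, 0, 0, 0, 0],
  "finger_gap": 0.016
}}

```text
time: 20.9
position: [0.494, 0.4308, 0.0107]
tool_rot: [0.003, 1.0, 0.0, 0.0]
ft_force: [-0.3, 0.0, -0.2]
grip_width: 0.0156
grip_force: 0.0
```

>>> {"name": "creep_tool", "arguments": {
  "offsets": [0, 0, -0.006, 0, 0, 0, -0.006, 0, 0, 0, 0, 0],
  "finger_gap": 0.025
}}

```text
time: 21.15
position: [0.4948, 0.4313, 0.0242]
tool_rot: [0.003, 1.0, 0.001, 0.001]
ft_force: [-0.3, -0.4, -1.0]
grip_width: 0.0237
grip_force: 0.0
```

>>> {"name": "creep_tool", "arguments": {
  "offsets": [0, 0, -0.03, 0, 0, 0, -0.04, 0, 0, 0, -0.04, 0, 0, 0, -0.02, 0],
  "finger_gap": 0.05
}}

```text
time: 21.48
position: [0.496, 0.4321, 0.1579]
tool_rot: [0.003, 1.0, 0.002, 0.003]
ft_force: [0.9, -0.3, 0.5]
grip_width: 0.0437
grip_force: 0.0
```

```bash
python3 g.py .522 -.2246 .12 3.008
```

```text
t 21.4833 pos [0.496  0.4321 0.1579] psi 3.1361 q6 -1.018 F [ 0.9065 -0.2762  0.505 ] w 0.04366937070360541 turn 0.1281 shift [-0.1132 -0.6474  0.0379]
```

>>> {"name": "creep_tool", "arguments": {
  "offsets": [0, 0, 0, 0.064, 0, 0, 0, 0.064, -0.0067, -0.0381, 0.001, 0, -0.0067, -0.0381, 0.001, 0, -0.0067, -0.0381, 0.001, 0, -0.0067, -0.0381, 0.001, 0, -0.0067, -0.0381, 0.001, 0, -0.0067, -0.0381, 0.001, 0, -0.0067, -0.0381, 0.001, 0, -0.0067, -0.0381, 0.001, 0, -0.0067, -0.0381, 0.001, 0, -0.0067, -0.0381, 0.001, 0, -0.0067, -0.0381, 0.001, 0, -0.0067, -0.0381, 0.001, 0, -0.0067, -0.0381, 0.001, 0, -0.0067, -0.0381, 0.001, 0, -0.0067, -0.0381, 0.001, 0, -0.0067, -0.0381, 0.001, 0, -0.0067, -0.0381, 0.001, 0, 0, 0, 0, 0]
}}

```text
time: 23.15
position: [0.5225, -0.235, 0.1365]
tool_rot: [0.07, 0.998, -0.003, 0.003]
ft_force: [0.7, 0.1, 0.9]
grip_width: 0.0499
grip_force: 0.0
```

>>> {"name": "creep_tool", "arguments": {
  "offsets": [0, 0, 0, 0, 0, 0, 0, 0],
  "quiet": true
}}

```text
ok
```

```bash
python3 g.py .522 -.2246 .0115 3.008
python3 - <<'E'
from h import *
T=robot.camera("top")
cv2.imwrite("pics/f1.png",cv2.resize(T["img"][130:270,80:300],None,fx=3.6,fy=3.6,interpolation=2)[...,::-1])
E
```

```text
t 23.3167 pos [ 0.5199 -0.2261  0.1356] psi 3.007 q6 -2.044 F [-0.4494 -0.4148 -0.2942] w 0.04972747324218452 turn -0.001 shift [-0.0019  0.0018  0.1241]
```

View pics/f1.png

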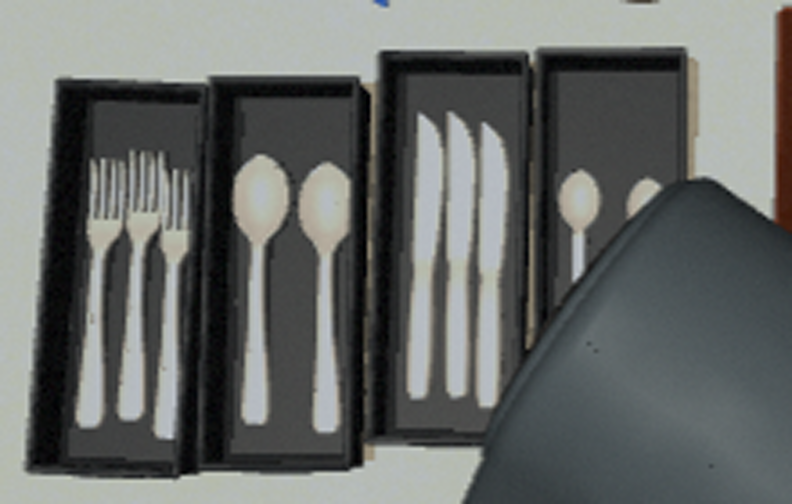

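The fork lies between its fellows at (135,285), handle near. Tablespoon next.

>>> {"name": "creep_tool", "arguments": {
  "offsets": [-0.0019, 0.0018, 0.03, 0, 0, 0, 0.03, 0, 0, 0, 0.03, 0, 0, 0, 0.02, 0, 0, 0, 0.01, 0, 0, 0, 0.004, 0, 0, 0, 0, 0, 0, 0, 0, 0]
}}

```text
time: 24.03
position: [0.5234, -0.2247, 0.0125]
tool_rot: [0.066, 0.998, -0.0, 0.001]
ft_force: [0.9, -0.7, -0.4]
grip_width: 0.0501
grip_force: 0.0
```

>>> {"name": "creep_tool", "arguments": {
  "offsets": [0, 0, 0, 0, 0, 0, 0, 0, 0, 0, 0, 0, 0, 0, 0, 0, 0, 0, 0, 0, 0, 0, 0, 0, 0, 0, 0, 0, 0, 0, 0, 0],
  "finger_gap": 0,
  "grip_force": 20
}}

```text
time: 24.7
position: [0.5225, -0.2249, 0.0116]
tool_rot: [0.067, 0.998, 0.0, -0.0]
ft_force: [-1.1, -0.0, 0.8]
grip_width: 0.0104
grip_force: 20.0
```

>>> {"name": "creep_tool", "arguments": {
  "offsets": [0, 0, -0.01, 0, 0, 0, -0.025, 0, 0, 0, -0.035, 0, 0, 0, -0.035, 0, 0, 0, -0.02, 0, 0, 0, 0, 0, 0, 0, 0, -0.08, 0, 0, 0, -0.081, 0, 0, 0, 0, 0, 0, 0, 0]
}}

```text
time: 25.53
position: [0.522, -0.2245, 0.1359]
tool_rot: [-0.013, 1.0, 0.0, -0.001]
ft_force: [-0.7, -0.3, 0.0]
grip_width: 0.0103
grip_force: 20.0
```

```bash
python3 g.py .489 .3125 .12 3.169
```

```text
t 25.5333 pos [ 0.522  -0.2245  0.1359] psi -3.1163 q6 -2.199 F [-0.6733 -0.2798  0.0062] w 0.010252030237152668 turn -0.0021 shift [0.0183 0.5377 0.0159]
```

>>> {"name": "creep_tool", "arguments": {
  "offsets": [0.0013, 0.0384, 0.001, 0, 0.0013, 0.0384, 0.001, 0, 0.0013, 0.0384, 0.001, 0, 0.0013, 0.0384, 0.001, 0, 0.0013, 0.0384, 0.001, 0, 0.0013, 0.0384, 0.001, 0, 0.0013, 0.0384, 0.001, 0, 0.0013, 0.0384, 0.001, 0, 0.0013, 0.0384, 0.001, 0, 0.0013, 0.0384, 0.001, 0, 0.0013, 0.0384, 0.001, 0, 0.0013, 0.0384, 0.001, 0, 0.0013, 0.0384, 0.001, 0, 0.0013, 0.0384, 0.001, 0, 0, 0, 0, 0, 0, 0, 0, 0, 0, 0, 0, 0]
}}

```text
time: 26.95
position: [0.4889, 0.3116, 0.1219]
tool_rot: [-0.014, 1.0, -0.001, -0.001]
ft_force: [-0.6, -0.7, -0.4]
grip_width: 0.0101
grip_force: 20.0
```

>>> {"name": "creep_tool", "arguments": {
  "offsets": [0, 0, 0.03, 0, 0, 0, 0.03, 0, 0, 0, 0.02, 0, 0, 0, 0.01, 0, 0, 0, 0, 0, 0, 0, 0, 0]
}}

```text
time: 27.45
position: [0.49, 0.3109, 0.0325]
tool_rot: [-0.013, 1.0, -0.0, -0.0]
ft_force: [0.6, 0.1, 0.2]
grip_width: 0.0103
grip_force: 20.0
```

```bash
python3 g.py .489 .3125 .025 3.169
```

```text
t 27.45 pos [0.49   0.3109 0.0325] psi -3.1163 q6 -1.223 F [0.6474 0.1139 0.1631] w 0.010259973097959474 turn -0.0021 shift [0.001  0.0017 0.0075]
```

>>> {"name": "creep_tool", "arguments": {
  "offsets": [0.001, 0.0015, 0.003, 0, 0, 0, 0.003, 0, 0, 0, 0.002, 0, 0, 0, 0, 0, 0, 0, 0, 0]
}}

```text
time: 27.87
position: [0.4887, 0.3137, 0.0249]
tool_rot: [-0.014, 1.0, 0.0, 0.0]
ft_force: [0.8, -0.1, -0.8]
grip_width: 0.0101
grip_force: 20.0
```

>>> {"name": "creep_tool", "arguments": {
  "offsets": [0, 0, 0.002, 0, 0, 0, 0.001, 0, 0, 0, 0, 0, 0, 0, 0, 0]
}}

```text
time: 28.2
position: [0.4886, 0.3135, 0.0215]
tool_rot: [-0.014, 1.0, -0.0, -0.0]
ft_force: [0.3, -0.4, 0.4]
grip_width: 0.0102
grip_force: 20.0
```

>>> {"name": "creep_tool", "arguments": {
  "offsets": [0, 0, 0.002, 0, 0, 0, 0, 0, 0, 0, 0, 0]
}}

```text
time: 28.45
position: [0.4887, 0.3136, 0.0196]
tool_rot: [-0.014, 1.0, 0.0, 0.0]
ft_force: [-0.5, 0.5, 1.3]
grip_width: 0.0104
grip_force: 20.0
```

>>> {"name": "creep_tool", "arguments": {
  "offsets": [0, 0, 0.0015, 0, 0, 0, 0, 0, 0, 0, 0, 0]
}}

```text
time: 28.7
position: [0.4886, 0.3136, 0.0182]
tool_rot: [-0.014, 1.0, 0.0, 0.0]
ft_force: [-1.0, 0.2, 1.6]
grip_width: 0.0107
grip_force: 20.0
```

>>> {"name": "creep_tool", "arguments": {
  "offsets": [0, 0, 0.0015, 0, 0, 0, 0, 0, 0, 0, 0, 0]
}}

```text
time: 28.95
position: [0.4886, 0.3136, 0.017]
tool_rot: [-0.014, 1.0, 0.0, 0.0]
ft_force: [-0.8, 0.6, 4.4]
grip_width: 0.0102
grip_force: 20.0
```

>>> {"name": "creep_tool", "arguments": {
  "offsets": [0, 0, 0.0015, 0, 0, 0, 0, 0, 0, 0, 0, 0]
}}

```text
time: 29.2
position: [0.4886, 0.3137, 0.0167]
tool_rot: [-0.014, 1.0, 0.0, 0.0]
ft_force: [-2.5, -0.6, 12.8]
grip_width: 0.0105
grip_force: 20.0
```

Contact: the bowl rests on the fixed bowls. I ease off and release.

>>> {"name": "creep_tool", "arguments": {
  "offsets": [0, 0, -0.002, 0, 0, 0, 0, 0, 0, 0, 0, 0]
}}

```text
time: 29.45
position: [0.4888, 0.3135, 0.017]
tool_rot: [-0.014, 1.0, 0.0, 0.0]
ft_force: [-0.6, 1.0, 2.6]
grip_width: 0.0103
grip_force: 20.0
```

>>> {"name": "creep_tool", "arguments": {
  "offsets": [0, 0, 0, 0, 0, 0, 0, 0, 0, 0, 0, 0, 0, 0, 0, 0, 0, 0, 0, 0],
  "finger_gap": 0.017
}}

```text
time: 29.87
position: [0.4885, 0.3134, 0.0168]
tool_rot: [-0.014, 1.0, -0.0, -0.0]
ft_force: [-0.2, -0.3, 0.2]
grip_width: 0.017
grip_force: 0.0
```

>>> {"name": "creep_tool", "arguments": {
  "offsets": [0, 0, -0.006, 0, 0, 0, -0.006, 0, 0, 0, 0, 0],
  "finger_gap": 0.025
}}

```text
time: 30.12
position: [0.4895, 0.3138, 0.0304]
tool_rot: [-0.014, 1.0, 0.0, 0.001]
ft_force: [0.4, 0.1, -0.7]
grip_width: 0.0239
grip_force: 0.0
```

>>> {"name": "creep_tool", "arguments": {
  "offsets": [0, 0, -0.03, 0, 0, 0, -0.04, 0, 0, 0, -0.04, 0, 0, 0, -0.02, 0],
  "finger_gap": 0.05
}}

```text
time: 30.45
position: [0.4907, 0.3144, 0.1638]
tool_rot: [-0.014, 1.0, 0.001, 0.003]
ft_force: [1.1, 0.7, -0.0]
grip_width: 0.044
grip_force: 0.0
```

```bash
python3 g.py .517 -.3255 .12 3.169
```

```text
t 30.45 pos [0.4907 0.3144 0.1638] psi -3.1141 q6 -1.22 F [ 1.0538  0.6735 -0.0079] w 0.04400952297658972 turn 0.0001 shift [-0.0088 -0.6404  0.0438]
```

>>> {"name": "creep_tool", "arguments": {
  "offsets": [-0.0005, -0.0377, 0.001, 0, -0.0005, -0.0377, 0.001, 0, -0.0005, -0.0377, 0.001, 0, -0.0005, -0.0377, 0.001, 0, -0.0005, -0.0377, 0.001, 0, -0.0005, -0.0377, 0.001, 0, -0.0005, -0.0377, 0.001, 0, -0.0005, -0.0377, 0.001, 0, -0.0005, -0.0377, 0.001, 0, -0.0005, -0.0377, 0.001, 0, -0.0005, -0.0377, 0.001, 0, -0.0005, -0.0377, 0.001, 0, -0.0005, -0.0377, 0.001, 0, -0.0005, -0.0377, 0.001, 0, -0.0005, -0.0377, 0.001, 0, -0.0005, -0.0377, 0.001, 0, -0.0005, -0.0377, 0.001, 0]
}}

```text
time: 31.87
position: [0.5143, -0.3289, 0.1424]
tool_rot: [-0.014, 1.0, -0.0, 0.0]
ft_force: [0.5, 0.5, -0.4]
grip_width: 0.0502
grip_force: 0.0
```

>>> {"name": "creep_tool", "arguments": {
  "offsets": [0, 0, 0, 0.12, 0, 0, 0, 0.12, 0, 0, 0, 0.12, 0, 0, 0, 0.12, 0, 0, 0, 0.12, 0, 0, 0, 0.12, 0, 0, 0, 0.12, 0, 0, 0, 0.12, 0, 0, 0, 0.12, 0, 0, 0, 0.12, 0, 0, 0, 0.12, 0, 0, 0, 0.12, 0, 0, 0, 0.12, 0, 0, 0, 0.12, 0, 0, 0, 0.12, 0, 0, 0, 0.12, 0, 0, 0, 0.12, 0, 0, 0, 0.12, 0, 0, 0, 0.12, 0, 0, 0, 0.12]
}}

```text
time: 33.53
position: [0.5146, -0.3269, 0.1424]
tool_rot: [0.928, 0.372, 0.0, 0.0]
ft_force: [0.1, 0.2, -0.3]
grip_width: 0.0494
grip_force: 0.0
```

>>> {"name": "creep_tool", "arguments": {
  "offsets": [0, 0, 0, 0.12, 0, 0, 0, 0.12, 0, 0, 0, 0.12, 0, 0, 0, 0.093, 0, 0, 0, 0, 0, 0, 0, 0]
}}

```text
time: 34.03
position: [0.5146, -0.3269, 0.1423]
tool_rot: [0.987, 0.159, 0.0, 0.0]
ft_force: [-0.8, -0.2, -0.4]
grip_width: 0.0499
grip_force: 0.0
```

```bash
python3 g.py .517 -.3255 .0095 .312
python3 - <<'E'
from h import *
T,S=robot.camera("top"),robot.camera("side")
cv2.imwrite("pics/s1.png",cv2.resize(T["img"][130:270,80:300],None,fx=3.6,fy=3.6,interpolation=2)[...,::-1])
E
```

```text
t 34.0333 pos [ 0.5146 -0.3269  0.1423] psi 0.3185 q6 0.503 F [-0.8437 -0.2073 -0.3967] w 0.04987983131318827 turn 0.0065 shift [ 0.0027 -0.0006  0.1328]
```

View pics/s1.png

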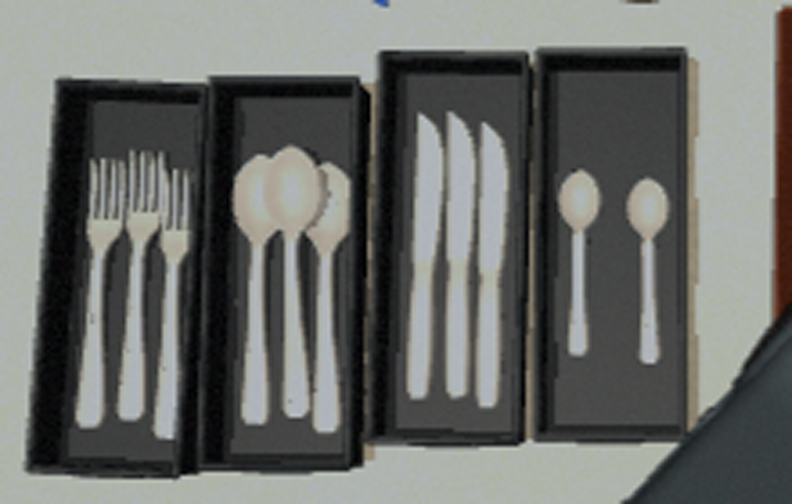

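The tablespoon lies on the fixed bowls (bowl at (292,190)), with its handle near at (295,410). Teaspoon now.

>>> {"name": "creep_tool", "arguments": {
  "offsets": [0.0027, -0.0006, 0.03, 0.0065, 0, 0, 0.03, 0, 0, 0, 0.03, 0, 0, 0, 0.025, 0, 0, 0, 0.012, 0, 0, 0, 0.005, 0, 0, 0, 0, 0, 0, 0, 0, 0]
}}

```text
time: 34.8
position: [0.5178, -0.3262, 0.011]
tool_rot: [0.988, 0.154, 0.001, 0.001]
ft_force: [-0.5, -1.1, -0.2]
grip_width: 0.0495
grip_force: 0.0
```

>>> {"name": "creep_tool", "arguments": {
  "offsets": [0, 0, 0, 0, 0, 0, 0, 0, 0, 0, 0, 0, 0, 0, 0, 0, 0, 0, 0, 0, 0, 0, 0, 0, 0, 0, 0, 0, 0, 0, 0, 0],
  "finger_gap": 0,
  "grip_force": 20
}}

```text
time: 35.47
position: [0.517, -0.3255, 0.0101]
tool_rot: [0.988, 0.154, -0.0, -0.0]
ft_force: [-0.5, 0.6, 1.2]
grip_width: 0.0091
grip_force: 20.0
```

>>> {"name": "creep_tool", "arguments": {
  "offsets": [0, 0, -0.01, 0, 0, 0, -0.025, 0, 0, 0, -0.035, 0, 0, 0, -0.035, 0, 0, 0, -0.02, 0, 0, 0, 0, 0, 0, 0, 0, 0]
}}

```text
time: 36.05
position: [0.5177, -0.3261, 0.1371]
tool_rot: [0.988, 0.154, 0.001, 0.001]
ft_force: [-0.1, -0.3, -1.2]
grip_width: 0.0088
grip_force: 20.0
```

```bash
python3 g.py .508 .0765 .12 3.163
```

```text
t 36.05 pos [ 0.5177 -0.3261  0.1371] psi 0.3096 q6 0.517 F [-0.0516 -0.2819 -1.1626] w 0.008812115363396789 turn -2.8534 shift [0.0011 0.4027 0.0171]
```

>>> {"name": "creep_tool", "arguments": {
  "offsets": [0, 0, 0, -0.12, 0, 0, 0, -0.12, 0, 0, 0, -0.12, 0, 0, 0, -0.12, 0, 0, 0, -0.12, 0, 0, 0, -0.12, 0, 0, 0, -0.12, 0, 0, 0, -0.12, 0, 0, 0, -0.12, 0, 0, 0, -0.12, 0, 0, 0, -0.12, 0, 0, 0, -0.12, 0, 0, 0, -0.12, 0, 0, 0, -0.12, 0, 0, 0, -0.12, 0, 0, 0, -0.12, 0, 0, 0, -0.12, 0, 0, 0, -0.12, 0, 0, 0, -0.12, 0, 0, 0, -0.12]
}}

```text
time: 37.72
position: [0.5158, -0.3245, 0.133]
tool_rot: [0.211, 0.977, 0.001, -0.002]
ft_force: [0.8, 0.2, -0.5]
grip_width: 0.0087
grip_force: 20.0
```

>>> {"name": "creep_tool", "arguments": {
  "offsets": [0, 0, 0, -0.12, 0, 0, 0, -0.12, 0, 0, 0, -0.12, 0, 0, 0, -0.093, 0, 0, 0, 0, 0, 0, 0, 0]
}}

```text
time: 38.22
position: [0.5162, -0.3248, 0.1335]
tool_rot: [-0.009, 1.0, 0.001, -0.001]
ft_force: [-0.3, -0.3, -0.8]
grip_width: 0.009
grip_force: 20.0
```

>>> {"name": "creep_tool", "arguments": {
  "offsets": [0.0001, 0.0366, 0.001, 0, 0.0001, 0.0366, 0.001, 0, 0.0001, 0.0366, 0.001, 0, 0.0001, 0.0366, 0.001, 0, 0.0001, 0.0366, 0.001, 0, 0.0001, 0.0366, 0.001, 0, 0.0001, 0.0366, 0.001, 0, 0.0001, 0.0366, 0.001, 0, 0.0001, 0.0366, 0.001, 0, 0.0001, 0.0366, 0.001, 0, 0.0001, 0.0366, 0.001, 0, 0, 0, 0, 0, 0, 0, 0, 0, 0, 0, 0, 0]
}}

```text
time: 39.38
position: [0.5074, 0.0769, 0.1237]
tool_rot: [-0.01, 1.0, -0.0, -0.0]
ft_force: [0.1, -0.2, 0.2]
grip_width: 0.0089
grip_force: 20.0
```

```bash
python3 g.py .508 .0765 .025 3.163
```

```text
t 39.3833 pos [0.5074 0.0769 0.1237] psi -3.1208 q6 -1.659 F [ 0.1048 -0.2025  0.1614] w 0.008909740702983851 turn -0.0006 shift [-0.0006 -0.0004  0.0987]
```

>>> {"name": "creep_tool", "arguments": {
  "offsets": [0, 0, 0.03, 0, 0, 0, 0.03, 0, 0, 0, 0.025, 0, 0, 0, 0.012, 0, 0, 0, 0.004, 0, 0, 0, 0, 0, 0, 0, 0, 0]
}}

```text
time: 39.97
position: [0.5081, 0.0759, 0.0233]
tool_rot: [-0.009, 1.0, -0.0, 0.0]
ft_force: [-0.5, 0.5, -0.7]
grip_width: 0.0092
grip_force: 20.0
```

>>> {"name": "creep_tool", "arguments": {
  "offsets": [0, 0, 0.002, 0, 0, 0, 0.001, 0, 0, 0, 0, 0, 0, 0, 0, 0]
}}

```text
time: 40.3
position: [0.5079, 0.077, 0.0206]
tool_rot: [-0.01, 1.0, -0.0, 0.001]
ft_force: [0.1, 0.9, -1.1]
grip_width: 0.0089
grip_force: 20.0
```

>>> {"name": "creep_tool", "arguments": {
  "offsets": [0, 0, 0.0015, 0, 0, 0, 0, 0, 0, 0, 0, 0]
}}

```text
time: 40.55
position: [0.5075, 0.077, 0.0186]
tool_rot: [-0.011, 1.0, -0.0, 0.0]
ft_force: [-0.3, -0.4, -0.0]
grip_width: 0.0088
grip_force: 20.0
```

>>> {"name": "creep_tool", "arguments": {
  "offsets": [0, 0, 0.0015, 0, 0, 0, 0, 0, 0, 0, 0, 0]
}}

```text
time: 40.8
position: [0.5074, 0.077, 0.0169]
tool_rot: [-0.01, 1.0, 0.0, -0.0]
ft_force: [-0.2, -0.7, -1.1]
grip_width: 0.0094
grip_force: 20.0
```

>>> {"name": "creep_tool", "arguments": {
  "offsets": [0, 0, 0.0015, 0, 0, 0, 0, 0, 0, 0, 0, 0]
}}

```text
time: 41.05
position: [0.5075, 0.0769, 0.0154]
tool_rot: [-0.01, 1.0, 0.0, -0.0]
ft_force: [0.1, -0.0, 0.1]
grip_width: 0.0087
grip_force: 20.0
```

>>> {"name": "creep_tool", "arguments": {
  "offsets": [0, 0, 0.0015, 0, 0, 0, 0, 0, 0, 0, 0, 0]
}}

```text
time: 41.3
position: [0.5075, 0.0769, 0.0139]
tool_rot: [-0.01, 1.0, 0.0, -0.0]
ft_force: [0.7, 0.5, -1.1]
grip_width: 0.0089
grip_force: 20.0
```

>>> {"name": "creep_tool", "arguments": {
  "offsets": [0, 0, 0.001, 0, 0, 0, 0, 0, 0, 0, 0, 0]
}}

```text
time: 41.55
position: [0.5076, 0.0769, 0.013]
tool_rot: [-0.01, 1.0, -0.0, 0.0]
ft_force: [0.6, 0.2, 0.6]
grip_width: 0.009
grip_force: 20.0
```

>>> {"name": "creep_tool", "arguments": {
  "offsets": [0, 0, 0.001, 0, 0, 0, 0, 0, 0, 0, 0, 0]
}}

```text
time: 41.8
position: [0.5076, 0.077, 0.0122]
tool_rot: [-0.01, 1.0, 0.0, 0.0]
ft_force: [0.2, 0.2, 1.8]
grip_width: 0.0088
grip_force: 20.0
```

>>> {"name": "creep_tool", "arguments": {
  "offsets": [0, 0, 0.001, 0, 0, 0, 0, 0, 0, 0, 0, 0]
}}

```text
time: 42.05
position: [0.5075, 0.077, 0.0112]
tool_rot: [-0.01, 1.0, -0.0, 0.0]
ft_force: [-1.2, -0.6, 3.6]
grip_width: 0.0089
grip_force: 20.0
```

>>> {"name": "creep_tool", "arguments": {
  "offsets": [0, 0, 0, 0, 0, 0, 0, 0, 0, 0, 0, 0, 0, 0, 0, 0, 0, 0, 0, 0],
  "finger_gap": 0.015
}}

```text
time: 42.47
position: [0.5075, 0.0769, 0.0109]
tool_rot: [-0.01, 1.0, 0.0, -0.0]
ft_force: [0.9, -0.2, 0.5]
grip_width: 0.0152
grip_force: 0.0
```

>>> {"name": "creep_tool", "arguments": {
  "offsets": [0, 0, -0.006, 0, 0, 0, -0.006, 0, 0, 0, 0, 0],
  "finger_gap": 0.022
}}

```text
time: 42.72
position: [0.5083, 0.0769, 0.0242]
tool_rot: [-0.01, 1.0, -0.0, 0.001]
ft_force: [-0.3, -0.6, 0.1]
grip_width: 0.0211
grip_force: 0.0
```

>>> {"name": "creep_tool", "arguments": {
  "offsets": [0, 0, -0.03, 0, 0, 0, -0.04, 0, 0, 0, -0.04, 0, 0, 0, -0.03, 0, 0, -0.04, 0, 0, 0, -0.04, 0, 0, 0, -0.04, 0, 0, 0, -0.04, 0, 0, 0, -0.04, 0, 0, 0, -0.04, 0, 0, 0, -0.04, 0, 0, 0, -0.04, 0, 0, 0, 0, 0, 0, 0, 0, 0, 0],
  "finger_gap": 0.05
}}

```text
time: 43.88
position: [0.5141, -0.2455, 0.1632]
tool_rot: [-0.008, 1.0, -0.0, 0.0]
ft_force: [-0.6, 0.5, -0.0]
grip_width: 0.0498
grip_force: 0.0
```

```bash
python3 - <<'E'
from h import *
T,S=robot.camera("top"),robot.camera("side")
cv2.imwrite("pics/e1.png",T["img"][...,::-1]); cv2.imwrite("pics/e2.png",cv2.resize(T["img"][130:270,80:300],None,fx=3.6,fy=3.6,interpolation=2)[...,::-1])
cv2.imwrite("pics/e3.png",cv2.resize(S["img"][75:255,110:410],None,fx=2.6,fy=2.6,interpolation=2)[...,::-1])
E
```

```text
(no output)
```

View pics/e2.png

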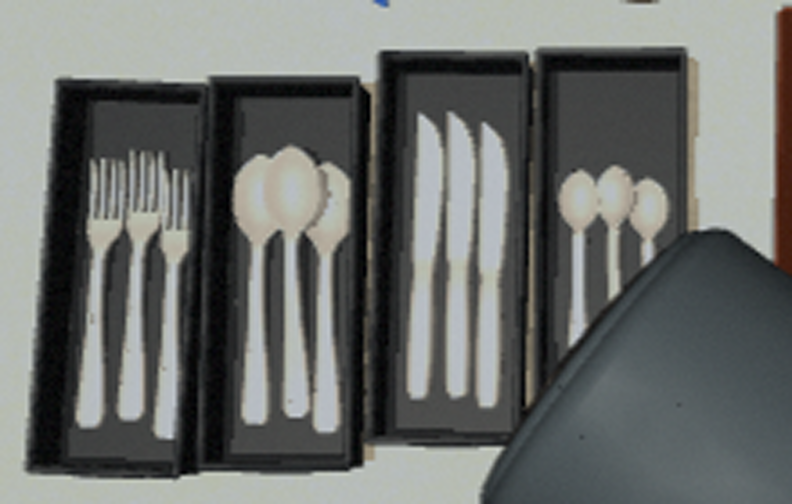

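View pics/e3.png

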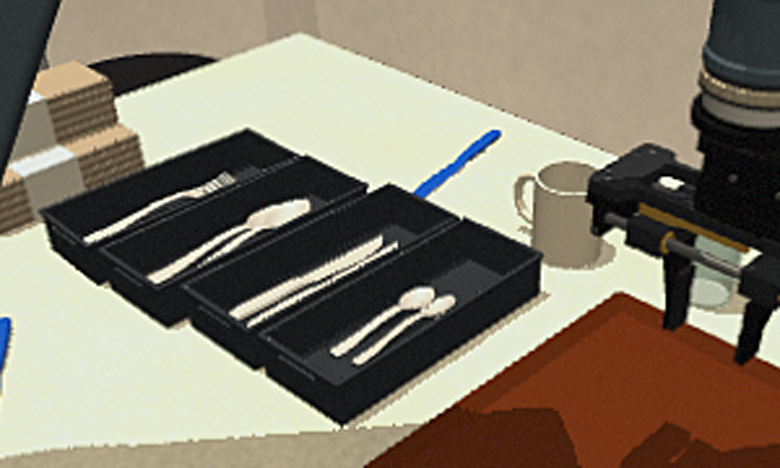

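In the top crop all four pieces lie in their own boxes: fork (135,285), tablespoon (292,280), knife (458,255) and teaspoon (614,230), handles near. The side view shows them flat below the rims, the mug and glass standing, and the gripper well clear over the tray.

>>> {"name": "creep_tool", "arguments": {
  "offsets": [0, 0, 0, 0, 0, 0, 0, 0, 0, 0, 0, 0, 0, 0, 0, 0, 0, 0, 0, 0, 0, 0, 0, 0],
  "lines": "1,1"
}}

```text
time: 44.48
```

```bash
python3 -c "
from rig import robot
print(robot.hand_in())"
```

```text
the job is handed in; nothing more can be done
None
```

The knife, fork, tablespoon and teaspoon are each laid in their own box, handle towards the robot; the mug and glass weren't touched, and the job was handed in at about 44 s.

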